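Pry open the specimen box and hang its basket to drain

TASK

Take the flat-bladed opener from the white tray, slip its blade into the notch under the lid's front edge and pry the lid loose with it, not with the fingers; raise the lid until it stands about upright by itself, then lay the opener flat back in the tray. After that lift the wire-handled basket out of the box, keeping it upright, and hang it by its handle across both prongs of the double hook so that it hangs still and level, with the lid left open. Leave the brush, the bottle, the jar and the dish where they are.

Things in the scene. Friction and masses are not known exactly. Their poses are not given: they have to be found in the camera images.
- opener: Flat-bladed opener lying loose in one half of the tray, 0.1 kg: black handle (own x -105 to 0 mm, 24 wide, 22 high), stiff steel blade (x 0 to 85, 28 wide, 3 thick, mid-plane 11 mm up). Origin on the underside where blade meets handle; x to the tip (roughly world +y), z up. At least 25 mm free beside the handle.
- grip (a point): Point in the opener's handle, 30 mm behind the origin, 11 mm above the underside, near its centre of mass: where to grip (closing across the 24 mm width).
- blade_tip (a point): Middle of the opener's blade tip edge: 85 mm ahead of the origin, 11 mm above the underside.
- tray: White open tray, fixed, 200 (x) x 290 (y) x 18 mm high, wall and floor 4 mm. Origin at the centre of its underside.
- brush: Bystander: 180 mm brush with a wooden handle lying in the other half of the tray, parallel to the opener, about 90 mm away. Which half holds which varies.
- box: Grey specimen box, fixed, 160 x 160 mm, 110 high to the rim, walls and floor 5 mm, closed by a black lid without a handle, flush with the walls. Origin at the centre of its underside. Own x runs from the notched front wall (x = -80 mm) to the hinge wall (x = +80 mm); the front faces roughly world -y. The basket stands inside on its floor.
- notch (a point): Centre of the notch in the outer face of the front wall: an opening 90 mm wide (own y) and 10 mm high, between the lowered wall at 100 mm and the lid's underside at 110 mm height. Axes as the box. The space behind it is free down to 95 mm height.
- hinge (a point): Middle of the hinge axis of the lid: 80 mm behind the box centre, 110 mm high, axis along the box's y. Axes as the box.
- lid_edge (a point): Middle of the lid's free edge, at its underside: 160 mm from the hinge; turns with the lid. The lid is 160 x 160 x 6 mm with a 110 mm square raised 2 mm on top, 0.09 kg.
- lid (a joint): Lid angle in rad: 0 shut, about 1.57 upright, stop at 1.85. The hinge is stiff (0.13 N m friction): the lid stays at any angle; lifting its edge takes about 1.5 N.
- basket: Open aluminium basket of capped tubes, loose, about 0.2 kg, 120 (own x) x 100 (own y) x 36 mm high, with a rigid upright handle: a bar of 8 mm diameter along own x at 85 mm above the underside, 110 mm between the axes of its two legs (x = +-55 mm). Origin at the centre of its underside. Its x is roughly the box's x.
- bail (a point): Middle of the basket's handle bar, 85 mm above the basket's underside; 45 mm are free between bar and rim, so the prongs enter there from their ends. Axes as the basket.
- stand: Steel double-hook stand, fixed: base 110 x 130 x 12 mm and a post of 16 mm diameter, origin under the post. From the post top two level prongs (8 mm diameter, axis 176 mm high, at y = +-27 mm) run 112 mm along own -x (roughly to the robot), ends turned up to 192 mm.
- seat (a point): Point midway between the prongs, 75 mm ahead of the post, 184 mm high: where the middle of the hung handle bar (lying across both prongs, along the stand's y) should be. Axes as the stand.
- bottle: Bystander: white bottle with blue cap, 64 mm diameter, 150 high. Origin under its centre.
- jar: Bystander: low glass jar, 60 mm diameter, 60 high. Origin under its centre.
- dish: Bystander: shallow round dish, 90 mm diameter, 16 high. Origin under its centre.
Not all that is in view belongs to the job. Leave any red look-alike of the opener alone.

How it is judged:
By the outcome, as a careful person would: the job done as asked, in the order asked, and still so for the second after the job is handed in, with the robot touching nothing.
It also fails if it takes over 72 s, if anything falls off the work surface, if the arm or the gripper's body presses on something with over 40 N, if the wrist force passes 120 N, or if a joint passes its speed limit or range.

ROBOT

A 6-joint arm with a two-finger parallel gripper is mounted at the origin on the work surface. World frame = base frame: x ahead of the robot, y to its left, z up, the work surface at z = 0. Lengths are in m, angles in degrees, forces in N, time in s.
With the tool pointing down it reaches from about 0.25 to 0.725 m from the base axis. Payload 9.7 kg.
Tool frame: the origin (TCP) lies at the very end of the fingers, on their centre line; the grasp point (between the pads) lies grasp_offset behind it (grasp_offset is the distance from the TCP to the grasp point, in m); z points along the fingers, y is the line along which they close (so a half turn about z gives the same grasp; the last joint's range is limited). The gripper opens to 85 mm and grips with 20 to 120 N. Pads are 22 mm wide; open, the fingers measure 114 mm over their backs; the gripper's body (76 mm by 85 mm) begins 54 mm behind the grasp point. The pads swing forward as they close: fully open they stand 13 mm farther back than shut.
Start: joints at [69.041, 4.979, 10.078, 95.1, 0, 90], TCP at [0.197, 0.514, 0.231] pointing down, gripper open.
Joint ranges: [-179.16, 179.16], [-48.56, 103.87], [-65.8, 70.77], [-126.05, 130.52], [-82.76, 87.17], [-180, 180]. Speed limits (degrees/s): [127.2, 127.2, 147.25, 180, 180, 180].

INTERFACE

Orientations are given as [roll, pitch, yaw] about the fixed x, y, z axes, in that order (R = Rz(yaw) Ry(pitch) Rx(roll)).
In Python, from workcell import get_obs, camera, calibration, job_done, recognise, cut_out, mark_of, grasp_offset gives the robot as it stands.
- The arm moves only by the tool servo_tool, never from a script. Its argument "moves" is a list of rows, each a list of 3 entries, a list of its own where there are three numbers: the turn, a rotation vector about the tool's x, y, z in degrees, then the shift along the tool's x, y, z in m, then the opening in per cent of the stroke, from 0 (shut) to 100 (fully open). In form: [[[ax, ay, az], [x, y, z], claw], ...]. A call has 1 to 12 rows; each row shifts and turns the commanded pose from where the row before left it, along the tool's axes as they then stand; what a row does not reach is not made up. A row lasts 1/10 s, in which the tool goes at most 50 mm and 8.59 degrees, less where a joint would pass 70% of its speed; a pose out of reach is approached as far as the arm can. A call is refused whole if a number of a shift passes 0.05 or a number of a turn 8.59, either way. A call with a gripper value outside its range is refused whole. The fingers move at their own pace and stop on an object; "force" is the grip in N (left out, the last holds). Time passes only in rows, so rows that do not move let the fingers close. It gives the time, the measured TCP pose, the force, the opening and the grip force at its end, in the units of the state.
- get_obs(): the state, without advancing time (a new reading comes with each control period).
- camera(name): name is "scene" or "top" or "wrist"; returns (picture, depth): 480x640x3 uint8, red, green, blue; 480x640 float32, m along the optical axis (not along the pixel's ray), 0 where there is no reading.
- calibration(name): a dict with "camera_matrix" (3x3 intrinsics, pixels), "R" (3x3) and "t" (3): a world point X has camera coordinates R X + t. Camera axes: x right, y down, z forward; pixel columns grow to the right and rows downward; lengths in m; the calibration is good to about 2 mm. A picture is of the moment at which its call begins: read the wrist's pose just before it. calibration takes no time and is no camera call; for the wrist camera it gives the pose at the moment of the call.
- job_done(): hands the job in; it is judged then, once.
Trained networks look in the newest picture that a camera, given by its name, has taken for a name from the list of things; names that differ only in an ending like _2 or _b are one class to them, and where a whole thing is asked for, a point or a joint stands for the part that bears it (a point fixed in the world has none). Each returns a list of dicts, best first, with "score" (0 to 1); they miss things now and then, are a little off and sometimes report something else, mostly with a low value. They report only what shows in the picture. A call takes as long as a camera call. They do not tell look-alikes from the thing itself.
- recognise(name, camera): "xyz" ([x, y, z] in m, in the coordinates of the camera as it stood for that picture, good to about 4 mm: the middle of the surface that is visible of it).
- cut_out(name, camera): "mask" (480x640 bool, what is visible of it).
- mark_of(name, camera): "xyz" ([x, y, z] in m, in the coordinates of the camera as it stood for that picture, good to about 4 mm: a listed point, or the origin of a listed thing).
The state is a dict: "time": time; "q": joint angles; "qd": joint speeds; "joint_efforts": joint torques, N m; "ee_pos": TCP position; "tcp_rot": TCP orientation; "wrist_force": force on the tool from outside, world axes, zero at the start; "torque": the same for the moment, N m; "opening": finger opening in m; "grasp_force": force on a finger pad.
Only numpy, scipy, OpenCV 4.12 (cv2) and the standard library are available. Lean on these libraries where they do the work, as an engineer would, in place of code of your own. Each camera call takes 0.05 s, during which the arm holds its last target. There are 200 camera calls.

## Working session

There is one attempt and no reset: what is moved stays moved. The work goes in short steps, Python scripts to look and compute and a tool call to move; the robot and the scene stay as the last step left them, time stands still between calls to the robot, and variables do not carry over. Pictures are saved under pics/ and viewed, at most 14 in all, crops included, and the job is handed in when it is done.

Besides the shell and the picture viewer there is one more tool, called after "Call:" in YAML: its name, and indented under it one key for each argument. servo_tool: Moves the arm, as the interface text tells. Its arguments: {"type":"object","properties":{"moves":{"type":"array"},"force":{"type":"number"}},"required":["moves"]}

```bash
ls; mkdir -p pics; cat > h.py <<'E'
import numpy as np, cv2
from workcell import *
from scipy.spatial.transform import Rotation as Rn
def world(p,c):
    return c['R'].T@(np.array(p)-c['t'])
def snap(n,fn=None):
    c=calibration(n); im,d=camera(n)
    c={k:np.array(v) for k,v in c.items()}
    if fn: cv2.imwrite(fn,im[:,:,::-1])
    return im,d,c
def cloud(d,c,mask=None):
    m=(d>0) if mask is None else (mask&(d>0))
    v,u=np.nonzero(m); K=c['camera_matrix']; z=d[m]
    P=np.c_[(u-K[0,2])/K[0,0]*z,(v-K[1,2])/K[1,1]*z,z]
    return (P-c['t'])@c['R']
E
python3 - <<'E'
from h import *
np.set_printoptions(precision=4,suppress=True)
o=get_obs();print(o['time'],o['ee_pos'],o['tcp_rot'],grasp_offset,o['opening'])
for n in ['top','scene']:
    im,d,c=snap(n,f'pics/{n}0.png')
    print(n,'campos',-c['R'].T@c['t'])
    for k in ['opener','grip','blade_tip','tray','brush','box','notch','hinge','lid_edge','basket','stand','seat','bottle','jar','dish']:
        print(k,[(world(r['xyz'],c).round(3).tolist(),round(r['score'],2)) for r in mark_of(k,n)[:3]])
E
```

```text
pics
0.0 [0.1966 0.5134 0.2306] [-179.9212    0.0001  159.0423] 0.0187 0.0857095944774627
top campos [ 0.418  -0.0994  1.8803]
opener [([0.54, -0.307, 0.004], 0.96), ([0.346, -0.62, 0.001], 0.83), ([0.265, -0.324, 0.005], 0.82)]
grip [([0.232, -0.329, 0.008], 0.92), ([0.876, -0.016, 0.01], 0.68), ([0.38, -0.619, 0.012], 0.61)]
blade_tip [([0.345, -0.328, 0.014], 0.88), ([0.263, -0.626, 0.013], 0.76), ([0.54, -0.221, 0.014], 0.66)]
tray [([0.492, -0.307, -0.0], 0.85)]
brush [([0.453, -0.293, 0.001], 0.92)]
box [([0.522, 0.252, -0.003], 0.86)]
notch [([0.54, 0.17, 0.108], 0.7)]
hinge [([0.542, 0.169, 0.115], 0.75), ([0.518, 0.331, 0.109], 0.74)]
lid_edge [([0.541, 0.171, 0.114], 0.85)]
basket [([0.369, 0.051, 0.002], 0.57), ([0.539, -0.307, 0.004], 0.17)]
stand [([0.693, -0.169, -0.003], 0.58)]
seat [([0.617, -0.158, 0.185], 0.86)]
bottle [([0.742, 0.179, -0.0], 0.6)]
jar [([0.37, 0.052, 0.002], 0.81), ([0.538, -0.305, 0.004], 0.58)]
dish [([0.684, 0.029, 0.001], 0.87), ([0.543, -0.337, 0.018], 0.58)]
scene campos [ 1.3793 -0.5748  1.0044]
opener [([0.263, -0.325, 0.003], 0.92), ([0.84
[... 203 characters left out ...]
, -0.622, 0.01], 0.71), ([0.772, 0.037, 0.012], 0.68)]
tray [([0.495, -0.302, 0.002], 0.72), ([0.453, -0.293, 0.007], 0.21)]
brush [([0.45, -0.293, 0.008], 0.93), ([0.519, 0.246, 0.004], 0.53), ([0.516, 0.33, 0.113], 0.16)]
box [([0.524, 0.252, 0.002], 0.92)]
notch [([0.542, 0.172, 0.111], 0.57)]
hinge [([0.515, 0.329, 0.113], 0.82)]
lid_edge [([0.54, 0.174, 0.112], 0.76), ([0.496, -0.302, 0.001], 0.45)]
basket []
stand [([0.689, -0.169, 0.004], 0.76), ([0.683, 0.033, -0.002], 0.34), ([0.612, -0.157, 0.185], 0.33)]
seat [([0.613, -0.158, 0.187], 0.85)]
bottle [([0.496, -0.302, 0.002], 0.66)]
jar [([0.37, 0.048, 0.007], 0.85)]
dish [([0.686, 0.028, 0.0], 0.94), ([0.542, -0.305, 0.006], 0.64)]
```

View pics/top0.png

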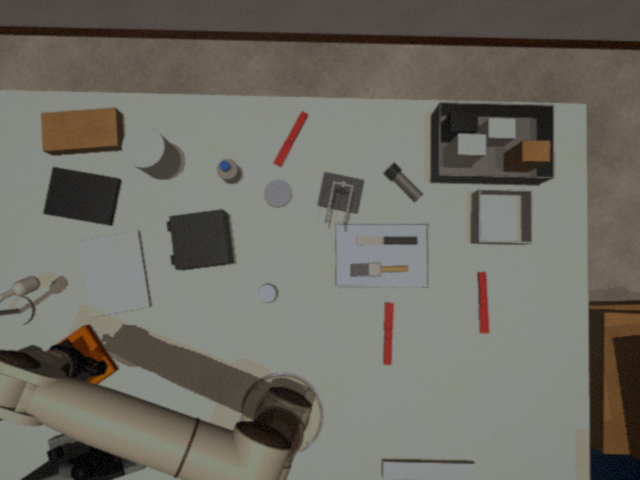

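View pics/scene0.png

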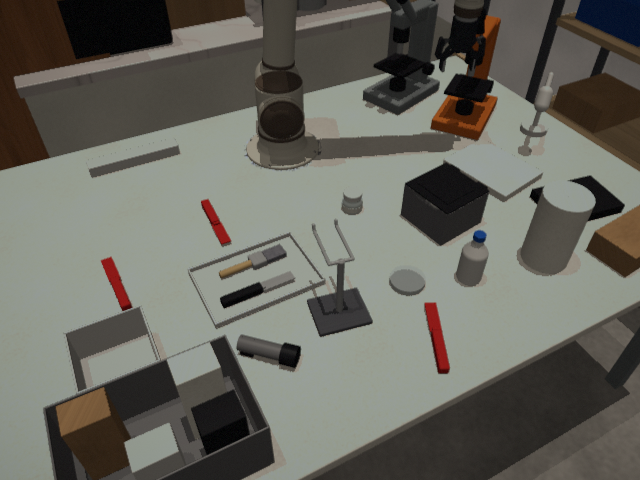

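```bash
python3 - <<'E'
from h import *
np.set_printoptions(precision=4,suppress=True)
for n in ['top','scene']:
    im,d,c=snap(n)
    P=cloud(d,c)
    # opener region
    m=(abs(P[:,0]-.545)<.035)&(P[:,1]>-.43)&(P[:,1]<-.2)&(P[:,2]>.0075)&(P[:,2]<.04)
    # exclude tray walls
    Q=P[m]
    for y in np.arange(-.42,-.2,.02):
        s=Q[abs(Q[:,1]-y)<.01]
        if len(s)>5: print(n,round(y,2),len(s),np.percentile(s[:,0],[3,50,97]),np.percentile(s[:,2],[5,50,95]))
    # lid top
    m=(abs(P[:,0]-.525)<.12)&(abs(P[:,1]-.25)<.12)&(P[:,2]>.105)&(P[:,2]<.13)
    Q=P[m][:,:2].astype(np.float32); r=cv2.minAreaRect(Q); print(n,'lid',r,np.percentile(P[m][:,2],[5,50,95]))
    # prongs
    m=(P[:,0]>.54)&(P[:,0]<.72)&(abs(P[:,1]+.16)<.08)&(P[:,2]>.165)&(P[:,2]<.21)
    Q=P[m]
    for x in np.arange(.56,.71,.015):
        s=Q[abs(Q[:,0]-x)<.0075]
        a=s[s[:,1]>-.16];b=s[s[:,1]<-.16]
        if len(a)>3 and len(b)>3: print(n,'prong',round(x,3),np.median(a[:,1]),a[:,2].max(),np.median(b[:,1]),b[:,2].max(),len(a),len(b))
E
```

```text
top -0.42 45 [0.5135 0.5446 0.5783] [0.0077 0.0096 0.0138]
top -0.4 65 [0.5183 0.5436 0.5756] [0.0082 0.0217 0.0329]
top -0.38 79 [0.5179 0.5432 0.5741] [0.0083 0.0188 0.0314]
top -0.36 79 [0.5151 0.542  0.5715] [0.008  0.0228 0.0313]
top -0.34 76 [0.5123 0.5426 0.5763] [0.0082 0.0212 0.0315]
top -0.32 76 [0.5205 0.5414 0.5769] [0.0079 0.0201 0.0335]
top -0.3 81 [0.5105 0.5411 0.5764] [0.0084 0.0154 0.029 ]
top -0.28 85 [0.5164 0.5413 0.5744] [0.0085 0.0151 0.0229]
top -0.26 75 [0.5159 0.5435 0.5778] [0.0082 0.0144 0.0246]
top -0.24 86 [0.5186 0.5416 0.5765] [0.0079 0.0146 0.0236]
top -0.22 62 [0.5201 0.546  0.5776] [0.0079 0.0122 0.0232]
top lid ((0.5251110196113586, 0.2556619644165039), (0.16114597022533417, 0.1718255877494812), 9.044849395751953) [0.1093 0.1169 0.124 ]
top prong 0.575 -0.12085395555743154 0.19490045144366666 -0.17522538380376218 0.18970137682867316 6 14
top prong 0.59 -0.12358705583140628 0.19090328786129815 -0.17780066132226316 0.18482890069149305 15 16
top prong 0.605 -0.1260770195383888 0.18512418569225975 -0.18045666828977852 0.18819135963258163 13 15
top pron
[... 1658 characters left out ...]
8856757069 0.18434438723229518 -0.1808235904228258 0.18485343100844956 16 15
scene prong 0.62 -0.12999673084744331 0.18430493465180026 -0.18418541381186154 0.18421184734128174 19 18
scene prong 0.635 -0.13362824851099953 0.18489624927450707 -0.18860957491949576 0.1853356392865733 17 19
scene prong 0.65 -0.1358918992430943 0.18464361168062396 -0.18988228301777954 0.18607410261495091 16 17
scene prong 0.665 -0.1381039769949405 0.18538645785330798 -0.1921429144473461 0.18499828382322392 19 20
scene prong 0.68 -0.14017615208106018 0.18475614573033852 -0.192910151564354 0.18495407171399683 19 41
scene prong 0.695 -0.148150514200581 0.1844966459846753 -0.17301536466619044 0.18547416138706144 40 81
```

The top view shows the opener at about (385,240), handle to the right, and the brush below it at (378,269). The box is at (200,238), the double hook at (340,200), and the jar, dish and bottle stand apart from them. The red strips are decoys. I'm moving above the opener now for a wrist view.

Call:
servo_tool:
  moves:
    - [[0,0,8.5],[0,0,0],50]
    - [[0,0,8.5],[0,0,0],50]
    - [[0,0,8.5],[0,0,0],50]
    - [[0,0,8.5],[0,0,0],50]
    - [[0,0,8.5],[0,0,0],50]
    - [[0,0,8.5],[0,0,0],50]
    - [[0,0,8.5],[0,0,0],50]
    - [[0,0,8.5],[0,0,0],50]
    - [[0,0,1],[-0.02,0.01,0],50]
    - [[0,0,0],[-0.04,0.017,0],50]
    - [[0,0,0],[-0.04,0.017,0],50]
    - [[0,0,0],[-0.04,0.017,0],50]

```text
time: 2.9
ee_pos: [0.2584, 0.3724, 0.2312]
tcp_rot: [180.0, 0.0, 90.1]
wrist_force: [0.4, -0.3, 0.0]
opening: 0.0426
grasp_force: 0.0
```

Call:
servo_tool:
  moves:
    - [[0,0,0],[-0.045,0.018,0],50]
    - [[0,0,0],[-0.045,0.018,0],50]
    - [[0,0,0],[-0.045,0.018,0],50]
    - [[0,0,0],[-0.045,0.018,0],50]
    - [[0,0,0],[-0.045,0.018,0],50]
    - [[0,0,0],[-0.045,0.018,0],50]
    - [[0,0,0],[-0.045,0.018,0],50]
    - [[0,0,0],[-0.045,0.018,0],50]
    - [[0,0,0],[-0.045,0.018,0],50]
    - [[0,0,0],[-0.045,0.018,0],50]
    - [[0,0,0],[-0.045,0.018,0],50]
    - [[0,0,0],[-0.045,0.018,0],50]

```text
time: 4.1
ee_pos: [0.4749, -0.1683, 0.2315]
tcp_rot: [180.0, 0.0, 90.0]
wrist_force: [1.2, 0.3, 0.1]
opening: 0.0428
grasp_force: 0.0
```

Call:
servo_tool:
  moves:
    - [[0,0,0],[-0.04,0.015,0],50]
    - [[0,0,0],[-0.04,0.015,0],50]
    - [[0,0,0],[-0.04,0.015,0],50]
    - [[0,0,0],[0,0,0],50]
    - [[0,0,0],[0,0,0],50]

```text
time: 4.6
ee_pos: [0.5195, -0.2866, 0.2304]
tcp_rot: [-179.9, -0.1, 90.0]
wrist_force: [-0.1, 0.8, 0.2]
opening: 0.0426
grasp_force: 0.0
```

```bash
python3 - <<'E'
from h import *
np.set_printoptions(precision=4,suppress=True)
im,d,c=snap('wrist','pics/w1.png'); print('cam',-c['R'].T@c['t'])
for k in ['opener','grip','blade_tip']:
    print(k,[(world(r['xyz'],c).round(4).tolist(),round(r['score'],2)) for r in mark_of(k,'wrist')[:3]])
r=cut_out('opener','wrist')
for q in r[:2]:
    P=cloud(d,c,q['mask']); P=P[(P[:,2]<.06)&(P[:,2]>-.01)]
    print(q['score'],len(P),P.min(0),P.max(0))
    X=P[:,:2].astype(np.float32); print(cv2.minAreaRect(X))
    for y in np.arange(-.42,-.2,.02):
        s=P[abs(P[:,1]-y)<.01]
        if len(s)>5: print(round(y,2),len(s),np.percentile(s[:,0],[3,50,97]),np.percentile(s[:,2],[5,50,95]))
P=cloud(d,c); m=(abs(P[:,0]-.5)<.2)
for z in np.arange(-.003,.032,.002): print(round(z,3),((P[:,2]>z)&(P[:,2]<=z+.002)).sum(),end=' ')
E
```

```text
cam [ 0.5201 -0.2042  0.3726]
opener [([0.5441, -0.3018, 0.0074], 0.91), ([0.3485, -0.6176, -0.0019], 0.78), ([0.2664, -0.3218, -0.0014], 0.56)]
grip [([0.2312, -0.3222, 0.0134], 0.92), ([0.5484, -0.3318, 0.0142], 0.89), ([0.3779, -0.6177, 0.0061], 0.88)]
blade_tip [([0.3456, -0.3298, 0.0045], 0.97), ([0.5393, -0.216, 0.0117], 0.63)]
0.83 642 [ 0.3226 -0.6557 -0.0014] [ 0.3696 -0.602   0.0232]
((0.3456295132637024, -0.625052273273468), (0.05851273983716965, 0.03858694061636925), 64.99199676513672)
0.6 4072 [ 0.181  -0.3449 -0.0022] [ 0.351  -0.3094  0.0242]
((0.2661251425743103, -0.3260854184627533), (0.03452218323945999, 0.16956360638141632), 88.6207275390625)
-0.34 850 [0.2065 0.2956 0.3479] [0.0106 0.0125 0.0218]
-0.32 3184 [0.2074 0.2702 0.3463] [0.0098 0.0133 0.0225]
-0.3 38 [0.1994 0.276  0.3012] [0.0098 0.0113 0.0154]
-0.003 32367 -0.001 115207 0.001 14396 0.003 29515 0.005 2166 0.007 970 0.009 5137 0.011 13226 0.013 1856 0.015 3905 0.017 3487 0.019 2450 0.021 4141 0.023 2568 0.025 1741 0.027 491 0.029 485 0.031 507
```

View pics/w1.png

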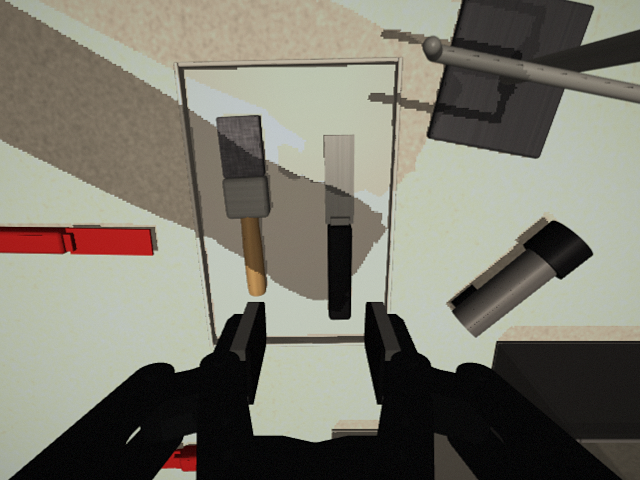

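In the wrist view the opener has its blade at columns 324–354, rows 135–220 and its handle at columns 328–351, rows 224–320. Next I measure its axis from these pixels.

```bash
python3 - <<'E'
from h import *
np.set_printoptions(precision=4,suppress=True)
im,d,c=snap('wrist')
def rect(u0,u1,v0,v1):
    m=np.zeros(d.shape,bool); m[v0:v1,u0:u1]=1; return m
hs=im.astype(int).sum(2)
B=cloud(d,c,rect(315,362,228,318)&(hs<110)); B=B[B[:,2]>.02]
print('handle',len(B),B.min(0),B.max(0),np.median(B,0),cv2.minAreaRect(B[:,:2].astype(np.float32)))
print(np.polyfit(B[:,1],B[:,0],1))
S=cloud(d,c,rect(315,362,130,222)); S=S[(S[:,2]>.011)&(S[:,2]<.022)]
print('blade',len(S),np.percentile(S,[1,50,99],axis=0),cv2.minAreaRect(S[:,:2].astype(np.float32)))
print(np.polyfit(S[:,1],S[:,0],1))
F=cloud(d,c,rect(270,315,90,300)); print('floor',np.median(F[:,2]))
T=cloud(d,c,rect(80,150,120,200)); print('table',np.median(T[:,2]))
E
```

```text
handle 2032 [ 0.5319 -0.404   0.0204] [ 0.5568 -0.3046  0.0282] [ 0.544  -0.3505  0.0253] ((0.5442420244216919, -0.3544267416000366), (0.023497294634580612, 0.0994177758693695), 0.954646110534668)
[-0.0235  0.5358]
blade 2455 [[ 0.5284 -0.2988  0.0143]
 [ 0.5422 -0.2575  0.0161]
 [ 0.556  -0.2194  0.0208]] ((0.5422147512435913, -0.25994110107421875), (0.028095006942749023, 0.08176635950803757), 1.1998190879821777)
[-0.0164  0.5379]
floor 0.0036077419179335046
table -0.0002448579060789491
```

Call:
servo_tool:
  moves:
    - [[0,0,0],[-0.0475,0.024,0],50]
    - [[0,0,-1],[0,0,0.04],50]
    - [[0,0,0],[0,0,0.045],50]
    - [[0,0,0],[0,0,0.045],50]
    - [[0,0,0],[0,0,0.045],50]
    - [[0,0,0],[0,0,0.025],50]
    - [[0,0,0],[0,0,0.015],50]
    - [[0,0,0],[0,0,0],50]
    - [[0,0,0],[0,0,0],50]
    - [[0,0,0],[0,0,0],50]

```text
time: 5.9
ee_pos: [0.5434, -0.3311, 0.0186]
tcp_rot: [179.8, 0.1, 91.1]
wrist_force: [-0.0, -0.3, -0.3]
opening: 0.0428
grasp_force: 0.0
```

Call:
servo_tool:
  moves:
    - [[0,0,0],[-0.003,0,0.012],50]
    - [[0,0,0],[0,0,0],50]
    - [[0,0,0],[0,0,0],50]

```text
time: 6.2
ee_pos: [0.542, -0.3336, 0.0039]
tcp_rot: [-180.0, -0.0, 91.0]
wrist_force: [0.8, 0.4, 0.4]
opening: 0.0428
grasp_force: 0.0
```

Call:
servo_tool:
  moves:
    - [[0,0,0],[0,0.001,-0.002],50]
    - [[0,0,0],[0,0,0],10]
    - [[0,0,0],[0,0,0],10]
    - [[0,0,0],[0,0,0],10]
    - [[0,0,0],[0,0,0],10]
    - [[0,0,0],[0,0,0],10]
    - [[0,0,0],[0,0,0],10]
  force: 90

```text
time: 6.9
ee_pos: [0.5437, -0.3338, 0.0071]
tcp_rot: [179.9, 0.0, 91.0]
wrist_force: [0.1, 0.8, 6.1]
opening: 0.0222
grasp_force: 90.1
```

Call:
servo_tool:
  moves:
    - [[0,0,0],[0,0,-0.02],10]
    - [[0,0,0],[0,-0.005,-0.045],10]
    - [[0,0,0],[0.01,-0.02,-0.045],10]
    - [[0,0,0],[0.03,-0.03,-0.025],10]
    - [[0,0,0],[0.04,-0.025,0],10]
    - [[0,0,0],[0.04,0,0],10]
    - [[0,0,0],[0.04,0,0],10]
    - [[0,0,0],[0.04,0,0],10]
    - [[0,0,0],[0.04,0,0],10]
    - [[0,0,0],[0.04,0.02,0],10]
    - [[0,0,0],[0.04,0.025,0],10]
    - [[0,0,0],[0,0,0],10]

```text
time: 8.1
ee_pos: [0.5041, -0.0103, 0.1406]
tcp_rot: [180.0, -0.1, 91.3]
wrist_force: [-1.1, -0.9, -0.8]
opening: 0.0225
grasp_force: 89.2
```

Call:
servo_tool:
  moves:
    - [[0,0,0],[0.01,0.02,0],10]
    - [[0,0,0],[0,0,0],10]
    - [[0,0,0],[0,0,0],10]

```text
time: 8.4
ee_pos: [0.522, -0.0041, 0.1406]
tcp_rot: [-179.9, 0.0, 91.1]
wrist_force: [0.1, -0.3, -0.8]
opening: 0.022
grasp_force: 89.2
```

```bash
python3 - <<'E'
from h import *
np.set_printoptions(precision=4,suppress=True)
o=get_obs();print(o['ee_pos'],o['tcp_rot'],o['wrist_force'])
im,d,c=snap('wrist','pics/w2.png')
np.savez('w2.npz',im=im,d=d,**c)
for k in ['blade_tip','lid_edge','notch','hinge','box','grip']:
    print(k,[(world(r['xyz'],c).round(4).tolist(),round(r['score'],2)) for r in mark_of(k,'wrist')[:2]])
P=cloud(d,c); 
m=(P[:,2]>.113)&(P[:,2]<.122)&(P[:,1]>.15)&(P[:,1]<.37)&(abs(P[:,0]-.53)<.13); L=P[m]
print('lid',len(L),L.min(0),L.max(0),cv2.minAreaRect(L[:,:2].astype(np.float32)))
# front edge line of lid: min y per x bin
xs=np.arange(.46,.6,.005); ys=[np.percentile(L[abs(L[:,0]-x)<.0025,1],1) if (abs(L[:,0]-x)<.0025).sum()>20 else np.nan for x in xs]
print(np.c_[xs,ys].T)
for s in ['top','scene']:
    im,d,c=snap(s)
    print(s,[(world(r['xyz'],c).round(4).tolist(),round(r['score'],2)) for r in mark_of('blade_tip',s)[:4]])
E
```

```text
[ 0.522  -0.0041  0.1406] [-179.9265    0.0057   91.0594] [ 0.0812 -0.2625 -0.7835]
blade_tip [([0.5158, 0.1144, 0.1457], 0.82), ([0.3722, 0.0538, 0.0008], 0.44)]
lid_edge []
notch []
hinge []
box [([0.5228, -0.0033, 0.1467], 0.54)]
grip [([0.5253, -0.0046, 0.1507], 0.89)]Traceback (most recent call last):
  File "<stdin>", line 10, in <module>
    return umr_minimum(a, axis, None, out, keepdims, initial, where)
ValueError: zero-size array to reduction operation minimum which has no identity
```

View pics/w2.png

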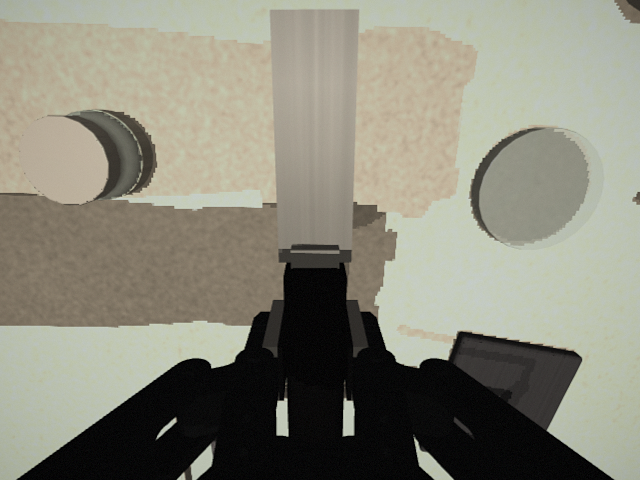

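In this view the blade points straight ahead, with its tip at row 10, columns 270–358, but the box is out of frame. I'll rise over the box to measure it.

Call:
servo_tool:
  moves:
    - [[0,0,0],[0,0,-0.045],10]
    - [[0,0,0],[0.02,0,-0.045],10]
    - [[0,0,0],[0.045,0,-0.02],10]
    - [[0,0,0],[0.045,0,0],10]
    - [[0,0,0],[0.035,0,0],10]
    - [[0,0,0],[0,0,0],10]
    - [[0,0,0],[0,0,0],10]
    - [[0,0,0],[0,0,0],10]

```text
time: 9.55
ee_pos: [0.5197, 0.1403, 0.2511]
tcp_rot: [-180.0, 0.0, 91.0]
wrist_force: [0.6, -0.9, -1.0]
opening: 0.0221
grasp_force: 89.2
```

```bash
python3 - <<'E'
from h import *
np.set_printoptions(precision=4,suppress=True,linewidth=150)
f=np.load('w2.npz');c0={k:f[k] for k in ['R','t','camera_matrix']}
P=cloud(f['d'],c0); S=P[(abs(P[:,0]-.522)<.03)&(P[:,1]>.035)&(P[:,1]<.13)&(P[:,2]>.12)]
print('blade',len(S),S.min(0),S.max(0),np.polyfit(S[:,1],S[:,2],1),'z at tip .11/.04:',np.median(S[S[:,1]>.1],0),np.median(S[S[:,1]<.05],0),np.polyfit(S[:,1],S[:,0],1))
o=get_obs();print(o['ee_pos'],o['tcp_rot'],o['wrist_force'])
im,d,c=snap('wrist','pics/w3.png')
np.savez('w3.npz',im=im,d=d,**c)
P=cloud(d,c); 
m=(P[:,2]>.105)&(P[:,2]<.125)&(P[:,1]>.12)&(P[:,1]<.37)&(abs(P[:,0]-.53)<.13); L=P[m]
print('lid',len(L),L.min(0),L.max(0),np.median(L[:,2]),cv2.minAreaRect(L[:,:2].astype(np.float32)))
for k in ['notch','lid_edge','hinge','box','blade_tip']:
    print(k,[(world(r['xyz'],c).round(4).tolist(),round(r['score'],2)) for r in mark_of(k,'wrist')[:2]])
E
```

```text
blade 18719 [0.5058 0.035  0.147 ] [0.5352 0.1112 0.1522] [0.001  0.1495] z at tip .11/.04: [0.52   0.1054 0.1496] [0.521  0.0427 0.1496] [-0.0178  0.5218]
[0.5197 0.1403 0.2511] [-179.9946    0.0149   91.0066] [ 0.6196 -0.9414 -1.0379]
lid 28098 [0.4401 0.1614 0.1125] [0.6181 0.2968 0.1214] 0.11641135495193161 ((0.5295857787132263, 0.23924098908901215), (0.16065095365047455, 0.13473020493984222), 8.776080131530762)
notch [([0.5446, 0.1721, 0.1037], 0.94), ([0.5196, 0.1431, 0.2614], 0.62)]
lid_edge [([0.5405, 0.1729, 0.1103], 0.75)]
hinge []
box [([0.5228, 0.1407, 0.2591], 0.62)]
blade_tip [([0.7728, 0.0371, 0.0118], 0.9), ([0.5161, 0.2572, 0.2549], 0.65)]
```

View pics/w3.png

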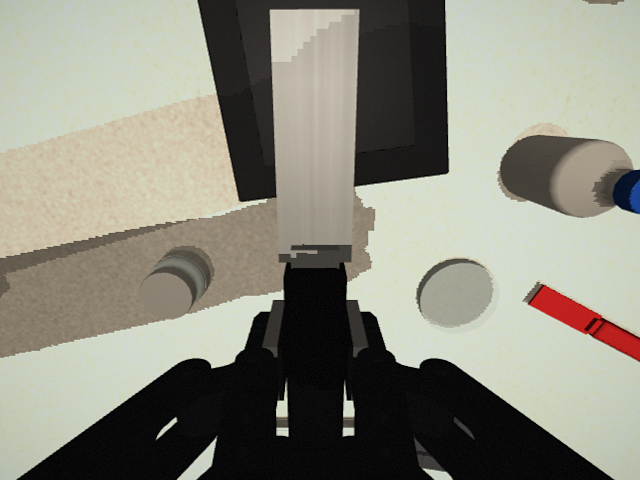

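The lid's front edge runs from (240,200) to (448,173), which puts the box yaw at 98.8°. Next I line up in front of the notch.

Call:
servo_tool:
  moves:
    - [[0,0,0],[-0.037,0.014,0],10]
    - [[0,0,0],[-0.035,0.013,0],10]
    - [[0,0,0],[-0.035,0.013,0],10]
    - [[0,0,-7.8],[0,0,0.03],10]
    - [[0,0,0],[0,0,0.045],10]
    - [[0,0,0],[0,0,0.045],10]
    - [[0,0,0],[0,0,0.034],10]
    - [[0,0,0],[0,0,0],10]
    - [[0,0,0],[0,0,0],10]
    - [[0,0,0],[0,0,0],10]
    - [[0,0,0],[0,0,0],10]

```text
time: 10.95
ee_pos: [0.5629, 0.0348, 0.0995]
tcp_rot: [179.8, 0.0, 98.8]
wrist_force: [-0.1, 0.1, -1.2]
opening: 0.022
grasp_force: 89.2
```

```bash
python3 - <<'E'
from h import *
np.set_printoptions(precision=4,suppress=True,linewidth=150)
o=get_obs();print(o['ee_pos'],o['tcp_rot'],o['wrist_force'])
for s in ['wrist','scene','wrist','top']:
    im,d,c=snap(s)
    for k in ['blade_tip','notch']: print(s,k,[(world(r['xyz'],c).round(4).tolist(),round(r['score'],2)) for r in mark_of(k,s)[:3]])
    P=cloud(d,c); S=P[(abs(P[:,0]-.548)<.035)&(P[:,1]>.06)&(P[:,1]<.155)&(P[:,2]>.09)&(P[:,2]<.13)]
    print('blade',len(S),np.percentile(S,[1,50,99],axis=0)[:,2] if len(S) else 0, get_obs()['ee_pos'])
E
```

```text
[0.5629 0.0348 0.0995] [179.7984   0.0181  98.8404] [-0.0703  0.1217 -1.1917]
wrist blade_tip [([0.7732, 0.038, 0.0119], 0.95), ([0.5448, 0.1511, 0.1041], 0.82)]
wrist notch []
blade 21611 [0.107  0.1086 0.1174] [0.5623 0.0348 0.0983]
scene blade_tip [([0.5422, 0.1478, 0.1112], 0.83), ([0.2609, -0.6217, 0.0095], 0.72), ([0.3501, -0.3272, 0.0132], 0.64)]
scene notch [([0.5409, 0.1704, 0.1083], 0.7)]
blade 128 [0.1055 0.11   0.1151] [0.5619 0.0348 0.0974]
wrist blade_tip [([0.5449, 0.1483, 0.1034], 0.65), ([0.7712, 0.0376, 0.0124], 0.63)]
wrist notch []
blade 21609 [0.1049 0.1065 0.1154] [0.5617 0.0348 0.0971]
top blade_tip [([0.347, -0.3289, 0.0165], 0.94), ([0.2633, -0.626, 0.0139], 0.62)]
top notch [([0.54, 0.1749, 0.1097], 0.59)]
blade 6 [0.0989 0.1049 0.1096] [0.5617 0.0348 0.097 ]
```

Call:
servo_tool:
  moves:
    - [[0,0,0],[0.01,0,0],10]
    - [[0,0,0],[0.01,0,0],10]
    - [[0,0,0],[0.01,0,0],10]
    - [[0,0,0],[0.005,0,0],10]
    - [[0,0,0],[0,0,0],10]
    - [[0,0,0],[0,0,0],10]

```text
time: 12.15
ee_pos: [0.5563, 0.0696, 0.0971]
tcp_rot: [180.0, 0.0, 98.9]
wrist_force: [-0.0, -0.5, -0.7]
opening: 0.0218
grasp_force: 89.2
```

Call:
servo_tool:
  moves:
    - [[0,0,0],[0.01,0,0],10]
    - [[0,0,0],[0.01,0,0],10]
    - [[0,0,0],[0.01,0,0],10]
    - [[0,0,0],[0.01,0,0],10]
    - [[0,0,0],[0,0,0],10]
    - [[0,0,0],[0,0,0],10]
    - [[0,0,0],[0,0,0],10]

```text
time: 12.85
ee_pos: [0.5502, 0.1087, 0.097]
tcp_rot: [-180.0, 0.0, 98.8]
wrist_force: [-0.8, -0.1, -1.4]
opening: 0.0218
grasp_force: 89.2
```

Call:
servo_tool:
  moves:
    - [[0,0,0],[0,0,-0.0035],10]
    - [[0,0,0],[0.0005,0,-0.007],10]
    - [[0,0,0],[0.0005,0,-0.007],10]
    - [[0,0,0],[0.001,0,-0.007],10]
    - [[0,0,0],[0.0015,0,-0.007],10]
    - [[0,0,0],[0.002,0,-0.007],10]
    - [[0,0,0],[0.0025,0,-0.007],10]
    - [[0,0,0],[0.003,0,-0.0065],10]
    - [[0,0,0],[0.0035,0,-0.0065],10]
    - [[0,0,0],[0.004,0,-0.006],10]
    - [[0,0,0],[0.004,0,-0.006],10]
    - [[0,0,0],[0,0,0],10]

```text
time: 14.05
ee_pos: [0.547, 0.1319, 0.1686]
tcp_rot: [179.9, -0.0, 98.9]
wrist_force: [1.0, -0.6, -1.8]
opening: 0.022
grasp_force: 89.2
```

```bash
python3 - <<'E'
from h import *
o=get_obs();print(o['ee_pos'],o['tcp_rot'],o['wrist_force'])
im,d,c=snap('scene'); cv2.imwrite('pics/s2.png',cv2.resize(im[120:300,300:600,::-1],(800,480)))
E
```

```text
[0.54698316 0.13192281 0.16858765] [ 1.79921537e+02 -3.64350325e-02  9.88747213e+01] [ 1.02583422 -0.62787951 -1.75214401]
```

View pics/s2.png

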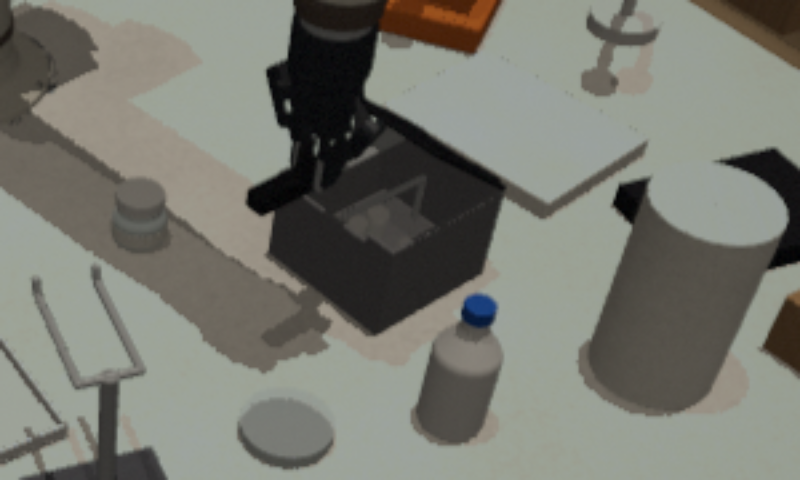

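The lid is turning with the blade under it and the basket shows inside at about (400,220). I'll continue along the arc.

Call:
servo_tool:
  moves:
    - [[0,0,0],[0.0045,0,-0.0055],10]
    - [[0,0,0],[0.005,0,-0.005],10]
    - [[0,0,0],[0.0055,0,-0.005],10]
    - [[0,0,0],[0.0055,0,-0.0045],10]
    - [[0,0,0],[0.006,0,-0.004],10]
    - [[0,0,0],[0.006,0,-0.004],10]
    - [[0,0,0],[0.0065,0,-0.0035],10]
    - [[0,0,0],[0.0065,0,-0.003],10]
    - [[0,0,0],[0.007,0,-0.0025],10]
    - [[0,0,0],[0.007,0,-0.002],10]
    - [[0,0,0],[0.007,0,-0.0015],10]
    - [[0,0,0],[0.007,0,-0.001],10]

```text
time: 15.3
ee_pos: [0.5353, 0.2044, 0.2092]
tcp_rot: [180.0, -0.0, 98.8]
wrist_force: [-0.4, -1.9, -0.5]
opening: 0.0219
grasp_force: 89.2
```

Call:
servo_tool:
  moves:
    - [[0,0,0],[0.007,0,-0.001],10]
    - [[0,0,0],[0.007,0,0],10]
    - [[0,0,0],[0,0,0],10]
    - [[0,0,0],[0,0,0],10]

```text
time: 15.7
ee_pos: [0.5332, 0.2179, 0.2099]
tcp_rot: [-180.0, -0.0, 98.9]
wrist_force: [0.2, 0.2, -1.4]
opening: 0.0219
grasp_force: 89.2
```

```bash
python3 - <<'E'
from h import *
np.set_printoptions(precision=4,suppress=True,linewidth=150)
o=get_obs();print(o['ee_pos'],o['tcp_rot'],o['wrist_force'])
h=np.array([.5156,.3306]);u=np.array([-.1526,.9883])
for s in ['wrist','scene','top']:
    im,d,c=snap(s)
    if s=='wrist':
        cv2.imwrite('pics/w4.png',im[:,:,::-1])
    print(s,[(world(r['xyz'],c).round(4).tolist(),round(r['score'],2)) for r in mark_of('lid_edge',s)[:3]])
    P=cloud(d,c); a=(P[:,:2]-h)@u; b=(P[:,:2]-h)@np.array([u[1],-u[0]])
    S=(abs(a)<.06)&(abs(b)<.075)&(P[:,2]>.13)&(P[:,2]<.28)
    for z in np.arange(.14,.28,.02):
        q=S&(abs(P[:,2]-z)<.01)
        if q.sum()>10: print(s,round(z,2),q.sum(),np.percentile(a[q],[5,50,95]))
E
```

```text
[0.5332 0.2179 0.2099] [-179.9917   -0.0084   98.8662] [ 0.188   0.1599 -1.3927]
wrist []
wrist 0.14 1510 [0.0005 0.0007 0.001 ]
wrist 0.16 2128 [0.0007 0.0011 0.0014]
wrist 0.18 3151 [0.001  0.0014 0.0017]
wrist 0.2 4837 [0.0013 0.0017 0.002 ]
wrist 0.22 21757 [-0.0548 -0.0154  0.0021]
scene [([0.5115, 0.3353, 0.274], 0.8), ([0.5275, 0.2487, 0.004], 0.59)]
scene 0.14 252 [-0.003   0.001   0.0047]
scene 0.16 233 [-0.0022  0.0013  0.0051]
scene 0.18 212 [-0.002   0.0018  0.0059]
scene 0.2 190 [-0.0019  0.002   0.0056]
scene 0.22 258 [-0.0459  0.0007  0.0054]
scene 0.24 254 [-0.0011  0.0026  0.0064]
scene 0.26 282 [-0.0007  0.0028  0.0065]
scene 0.28 87 [-0.001   0.0031  0.0079]
top []
```

The lid stands upright at about 91°. Now I back away and carry the opener to its place in the tray.

Call:
servo_tool:
  moves:
    - [[0,0,0],[-0.02,0,0],10]
    - [[0,0,0],[-0.04,0,0],10]
    - [[0,0,0],[-0.04,0,-0.01],10]
    - [[0,0,0],[-0.04,0,-0.015],10]
    - [[0,0,7.8],[0,0,0],10]
    - [[0,0,0],[-0.041,-0.002,0],10]
    - [[0,0,0],[-0.041,-0.002,0],10]
    - [[0,0,0],[-0.041,-0.002,0],10]
    - [[0,0,0],[-0.041,-0.002,0],10]
    - [[0,0,0],[-0.041,-0.002,0],10]
    - [[0,0,0],[-0.041,-0.002,0],10]
    - [[0,0,0],[-0.041,-0.002,0],10]

```text
time: 17.2
ee_pos: [0.5456, -0.2098, 0.2352]
tcp_rot: [180.0, 0.0, 91.0]
wrist_force: [0.6, 0.3, -1.1]
opening: 0.0221
grasp_force: 89.2
```

Call:
servo_tool:
  moves:
    - [[0,0,0],[-0.041,-0.002,0],10]
    - [[0,0,0],[-0.041,-0.002,0],10]
    - [[0,0,0],[-0.041,0,0],10]
    - [[0,0,0],[0,0,0.04],10]
    - [[0,0,0],[0,0,0.045],10]
    - [[0,0,0],[0,0,0.045],10]
    - [[0,0,0],[0,0,0.04],10]
    - [[0,0,0],[0,0,0.02],10]
    - [[0,0,0],[0,0,0],10]
    - [[0,0,0],[0,0,0],10]
    - [[0,0,0],[0,0,0],10]
    - [[0,0,0],[0,0,0],10]

```text
time: 18.4
ee_pos: [0.5451, -0.3316, 0.0471]
tcp_rot: [179.9, 0.1, 91.0]
wrist_force: [-0.4, 0.5, -1.4]
opening: 0.0218
grasp_force: 89.3
```

Call:
servo_tool:
  moves:
    - [[0,0,0],[-0.002,-0.001,0.015],10]
    - [[0,0,0],[0,0,0.012],10]
    - [[0,0,0],[0,0,0.006],10]
    - [[0,0,0],[0,0,0.003],10]
    - [[0,0,0],[0,0,0],10]
    - [[0,0,0],[0,0,0],10]
    - [[0,0,0],[0,0,0],10]

```text
time: 19.1
ee_pos: [0.5436, -0.3332, 0.0096]
tcp_rot: [180.0, 0.0, 91.0]
wrist_force: [-0.1, -0.2, -1.0]
opening: 0.0222
grasp_force: 89.3
```

Call:
servo_tool:
  moves:
    - [[0,0,0],[0,0,0.002],10]
    - [[0,0,0],[0,0,0],10]
    - [[0,0,0],[0,0,0],40]
    - [[0,0,0],[0,0,0],50]
    - [[0,0,0],[0,0,0],50]
    - [[0,0,0],[0,0,0],50]
    - [[0,0,0],[0,0,-0.02],50]
    - [[0,0,0],[0,0,-0.045],50]
    - [[0,0,0],[0,0,-0.045],50]
    - [[0,0,0],[0,0,-0.045],50]
    - [[0,0,0],[0.02,0,-0.045],50]
    - [[0,0,0],[0.04,-0.01,-0.025],50]

```text
time: 20.3
ee_pos: [0.533, -0.2744, 0.2353]
tcp_rot: [179.8, 0.1, 90.9]
wrist_force: [0.5, -0.4, 0.7]
opening: 0.0426
grasp_force: 0.0
```

```bash
python3 - <<'E'
from h import *
np.set_printoptions(precision=4,suppress=True,linewidth=150)
o=get_obs();print(o['ee_pos'],o['tcp_rot'],o['opening'])
im,d,c=snap('wrist','pics/w5.png')
P=cloud(d,c); S=P[(abs(P[:,0]-.543)<.03)&(P[:,1]>-.3)&(P[:,1]<-.2)&(P[:,2]>.01)&(P[:,2]<.03)]
if len(S): print('blade',len(S),np.median(S,0),S[:,1].max())
im,d,c=snap('top')
np.savez('t5.npz',im=im,d=d,**c)
P=cloud(d,c)
h=np.array([.5156,.3306]);u=np.array([-.1526,.9883]);v=np.array([u[1],-u[0]])
C=h-.08*u; a=(P[:,:2]-C)@u; b=(P[:,:2]-C)@v
q=(abs(a)<.073)&(abs(b)<.073)&(P[:,2]<.1)&(P[:,2]>.012)
print(q.sum(),'basket',np.percentile(a[q],[1,99]),np.percentile(b[q],[1,99]),np.histogram(P[q,2],bins=np.arange(.01,.105,.01)))
bar=q&(P[:,2]>.07); print('bar',bar.sum(),a[bar].round(3),b[bar].round(3),P[bar,2].round(3))
for k in ['bail','basket','lid_edge']: print(k,[(world(r['xyz'],c).round(4).tolist(),round(r['score'],2)) for r in mark_of(k,'top')[:3]])
E
```

```text
[ 0.533  -0.2744  0.2353] [179.8075   0.1188  90.9116] 0.04255571646740287
blade 2390 [ 0.5413 -0.2573  0.0161] -0.21799595842124841
1035 basket [-0.0641  0.072 ] [-0.0631  0.0728] (array([244,  93, 301, 209,  24,  20,  15,  37,  92]), array([0.01, 0.02, 0.03, 0.04, 0.05, 0.06, 0.07, 0.08, 0.09, 0.1 ]))
bar 144 [-0.059 -0.062 -0.067 -0.069 -0.037 -0.04  -0.042 -0.048 -0.056 -0.008 -0.014 -0.017 -0.019 -0.022 -0.023 -0.026 -0.032  0.012  0.003 -0.002 -0.009
  0.034  0.032  0.027  0.02   0.017  0.018  0.015  0.011  0.056  0.054  0.051  0.048  0.047  0.043  0.042  0.038  0.036  0.072  0.066  0.064  0.061
  0.073 -0.058 -0.029 -0.032 -0.037 -0.041 -0.042 -0.045 -0.049 -0.051 -0.055 -0.058 -0.061 -0.062  0.004  0.001 -0.002 -0.004 -0.008 -0.009 -0.014
 -0.017 -0.019 -0.025 -0.028 -0.031 -0.034 -0.038 -0.041 -0.043 -0.046 -0.049 -0.056 -0.058 -0.06  -0.061  0.035  0.03   0.029  0.026  0.022  0.02
  0.016  0.013  0.011  0.007  0.004 -0.001 -0.004 -0.007 -0.01  -0.013 -0.015 -0.023 -0.025 -0.027 -0.031 -0.033 -0.038 -0.039 -0.041  0.052  0.05
  0.046  0.044  0.039  0.038  0.035  0.03   0.027
[... 1571 characters left out ...]
  0.082 0.094 0.094 0.095 0.09  0.094 0.084 0.096 0.094 0.092 0.093 0.091 0.091 0.092 0.098 0.097 0.093
 0.091 0.092 0.098 0.095 0.09  0.078 0.088 0.097 0.089 0.092 0.095 0.091 0.096 0.094 0.09  0.094 0.095 0.094 0.094 0.091 0.09  0.092 0.089 0.097
 0.095 0.088 0.094 0.088 0.099 0.088 0.085 0.094 0.091 0.096 0.091 0.099 0.092 0.092 0.099 0.099 0.096 0.093 0.091 0.094 0.088 0.096 0.094 0.093
 0.092 0.099 0.094 0.083 0.095 0.088 0.1   0.091 0.091 0.095 0.099 0.093 0.098 0.091 0.088 0.094 0.095 0.092 0.094 0.092 0.092 0.076 0.07  0.082]
bail [([0.5246, 0.2465, 0.0897], 0.76)]
basket [([0.5212, 0.2476, -0.0007], 0.93)]
lid_edge [([0.5168, 0.3305, 0.2733], 0.74), ([0.6863, 0.0275, 0.0046], 0.22)]
```

View pics/w5.png

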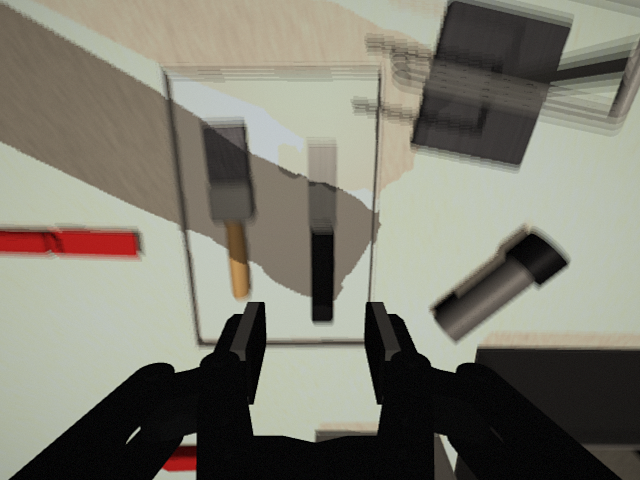

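The opener lies flat back in its place. Next I go above the box to measure the bail.

Call:
servo_tool:
  moves:
    - [[0,0,0],[0.04,0.002,-0.01],50]
    - [[0,0,0],[0.045,0.002,0],50]
    - [[0,0,0],[0.045,0.002,0],50]
    - [[0,0,0],[0.045,0.002,0],50]
    - [[0,0,0],[0.045,0.002,0],50]
    - [[0,0,0],[0.045,0.002,0],50]
    - [[0,0,0],[0.045,0.002,0],50]
    - [[0,0,0],[0.045,0.002,0],50]
    - [[0,0,0],[0.045,0.002,0],50]
    - [[0,0,-7.8],[0.035,0.002,0],50]
    - [[0,0,0],[0,0,0],50]
    - [[0,0,0],[0,0,0],50]

```text
time: 21.75
ee_pos: [0.5443, 0.1621, 0.2402]
tcp_rot: [-179.8, 0.0, 98.8]
wrist_force: [0.0, 0.6, -0.8]
opening: 0.0426
grasp_force: 0.0
```

Call:
servo_tool:
  moves:
    - [[0,0,0],[0,0,0],50]
    - [[0,0,0],[0,0,0],50]

```text
time: 21.95
ee_pos: [0.5445, 0.1607, 0.2417]
tcp_rot: [-180.0, 0.0, 98.7]
wrist_force: [-0.0, -0.0, -0.4]
opening: 0.0423
grasp_force: 0.0
```

```bash
python3 - <<'E'
from h import *
np.set_printoptions(precision=4,suppress=True,linewidth=150)
o=get_obs();print(o['ee_pos'],o['tcp_rot'],o['opening'])
im,d,c=snap('wrist','pics/w6.png')
P=cloud(d,c)
h=np.array([.5156,.3306]);u=np.array([-.1526,.9883]);v=np.array([u[1],-u[0]])
C=h-.08*u; a=(P[:,:2]-C)@u; b=(P[:,:2]-C)@v
bar=(abs(a)<.07)&(abs(b)<.03)&(P[:,2]>.086)&(P[:,2]<.1)
print('bar',bar.sum(),np.percentile(a[bar],[1,99]),np.median(b[bar]),np.percentile(P[bar,2],[5,50,95]),np.polyfit(a[bar],b[bar],1))
f=np.polyfit(P[bar,1],P[bar,0],1); print('x=f(y)',f,'yaw',90+np.degrees(-np.arctan(f[0])))
am=np.percentile(a[bar],[1,99]).mean(); print('mid',C+am*u+np.polyval(np.polyfit(a[bar],b[bar],1),am)*v)
for k in ['bail','basket']: print(k,[(world(r['xyz'],c).round(4).tolist(),round(r['score'],2)) for r in mark_of(k,'wrist')[:3]])
E
```

```text
[0.5445 0.1607 0.2417] [-179.9699    0.0158   98.6954] 0.04229383261948325
bar 1789 [-0.0589  0.0541] -0.0020665020752689343 [0.0906 0.0929 0.0945] [ 0.0316 -0.0021]
x=f(y) [-0.1215  0.5562] yaw 96.92749491169583
mid [0.526  0.2488]
bail [([0.5277, 0.2464, 0.0922], 0.82)]
basket [([0.5277, 0.2502, 0.0021], 0.96)]
```

View pics/w6.png

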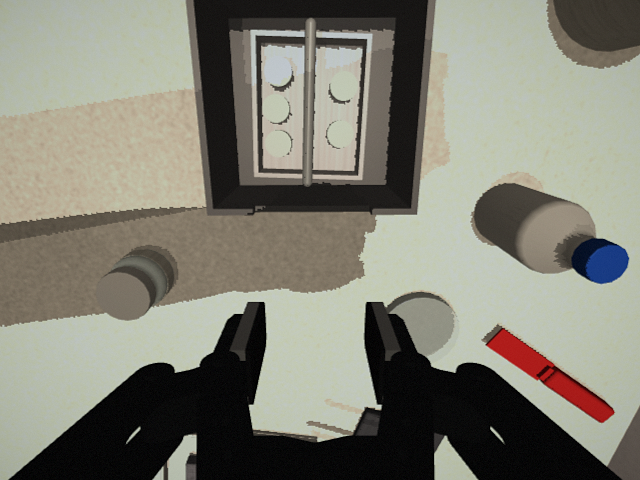

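The bar runs straight down the image from (310,20) to (307,185). The wrist camera faces the upright lid, so I turn the tool half round before descending.

Call:
servo_tool:
  moves:
    - [[0,0,8.5],[0,0,0],50]
    - [[0,0,8.5],[0,0,0],50]
    - [[0,0,8.5],[0,0,0],50]
    - [[0,0,8.5],[0,0,0],50]
    - [[0,0,8.5],[0,0,0],50]
    - [[0,0,8.5],[0,0,0],50]
    - [[0,0,8.5],[0,0,0],50]
    - [[0,0,8.5],[0,0,0],50]
    - [[0,0,8.5],[0,0,0],50]
    - [[0,0,8.5],[0,0,0],50]
    - [[0,0,8.5],[0,0,0],50]
    - [[0,0,8.5],[0,0,0],50]

```text
time: 23.3
ee_pos: [0.5583, 0.0701, 0.2421]
tcp_rot: [-176.0, 0.5, 5.2]
wrist_force: [1.1, 0.8, 0.2]
opening: 0.0427
grasp_force: 0.0
```

Call:
servo_tool:
  moves:
    - [[0,0,8.5],[0,0,0],50]
    - [[0,0,8.5],[0,0,0],50]
    - [[0,0,8.5],[0,0,0],50]
    - [[0,0,8.5],[0,0,0],50]
    - [[0,0,8.5],[0,0,0],50]
    - [[0,0,8.5],[0,0,0],50]
    - [[0,0,8.5],[0,0,0],50]
    - [[0,0,8.5],[0,0,0],50]
    - [[0,0,8.5],[0,0,0],50]
    - [[0,0,3.3],[-0.045,0.004,0],50]
    - [[0,0,0],[-0.045,0.004,0],50]
    - [[0,0,0],[0,0,0],50]

```text
time: 24.5
ee_pos: [0.3607, -0.2139, 0.265]
tcp_rot: [-165.0, 14.1, -40.2]
wrist_force: [0.5, -1.2, 1.1]
opening: 0.043
grasp_force: 0.0
```

Call:
servo_tool:
  moves:
    - [[0,0,0],[0,0,0],50]
    - [[0,0,0],[0,0,0],50]
    - [[0,0,0],[0,0,0],50]

```text
time: 24.8
ee_pos: [0.3646, -0.2152, 0.2622]
tcp_rot: [-165.0, 14.3, -40.0]
wrist_force: [0.5, 0.8, -0.9]
opening: 0.0423
grasp_force: 0.0
```

```bash
python3 - <<'E'
from h import *
np.set_printoptions(precision=3,suppress=True,linewidth=150)
o=get_obs();print(o['time'],o['q'],o['ee_pos'],o['tcp_rot'],o['wrist_force'])
im,d,c=snap('scene','pics/s3.png')
P0=np.load('t5.npz')
im2,d2,c2=snap('top')
for k in ['jar','dish','bottle','basket','opener','lid_edge','seat','brush']: print(k,[(world(r['xyz'],c2).round(3).tolist(),round(r['score'],2)) for r in mark_of(k,'top')[:3]])
E
```

```text
24.8 [-40.487   1.209   7.058 110.233  14.848 179.483] [ 0.365 -0.215  0.262] [-165.025   14.251  -39.972] [ 0.49   0.785 -0.928]
jar [([0.37, 0.051, 0.005], 0.82)]
dish [([0.685, 0.03, 0.0], 0.96)]
bottle [([0.742, 0.181, -0.002], 0.73)]
basket [([0.523, 0.247, -0.0], 0.73)]
opener [([0.544, -0.304, 0.004], 0.89), ([0.849, -0.007, -0.004], 0.64), ([0.346, -0.618, 0.001], 0.57)]
lid_edge [([0.519, 0.331, 0.275], 0.88)]
seat [([0.614, -0.157, 0.183], 0.7), ([0.516, 0.332, 0.275], 0.45)]
brush [([0.452, -0.292, 0.003], 0.69), ([0.617, -0.158, 0.185], 0.33)]
```

View pics/s3.png

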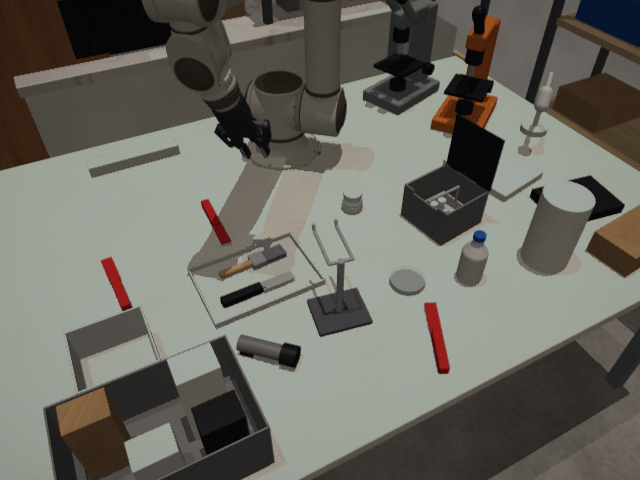

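Nothing was disturbed. The half turn ran the last joint into its range limit (yaw = q1 − q6 + 180), so the turn has to go the other way. I'll compute the correction for the tilt.

```bash
python3 - <<'E'
from h import *
np.set_printoptions(precision=3,suppress=True)
o=get_obs();A=Rn.from_euler('xyz',o['tcp_rot'],degrees=True)
for y in [-40,-20]:
    print(y,(A.inv()*Rn.from_euler('xyz',[180,0,y],degrees=True)).as_rotvec(degrees=True))
E
```

```text
-40 [-14.898  14.14   -1.847]
-20 [-17.23   11.406 -21.632]
```

Call:
servo_tool:
  moves:
    - [[-4.97,4.71,-0.6],[0,0,0],50]
    - [[-4.97,4.71,-0.6],[0,0,0],50]
    - [[-4.97,4.71,-0.6],[0,0,0],50]
    - [[0,0,-8.5],[0,0,0],50]
    - [[0,0,-8.5],[0,0,0],50]
    - [[0,0,-8.5],[0,0,0],50]
    - [[0,0,-8.5],[0,0,0],50]
    - [[0,0,-8.5],[0,0,0],50]
    - [[0,0,0],[0,0,0],50]

```text
time: 26.2
ee_pos: [0.3387, -0.2465, 0.2629]
tcp_rot: [-178.6, -1.3, 5.3]
wrist_force: [0.3, 0.8, -0.0]
opening: 0.0426
grasp_force: 0.0
```

Call:
servo_tool:
  moves:
    - [[0,0,-8.5],[0,0,0],50]
    - [[0,0,-8.5],[0,0,0],50]
    - [[0,0,-8.5],[0,0,0],50]
    - [[0,0,-8.5],[0,0,0],50]
    - [[0,0,-8.5],[0,0,0],50]
    - [[0,0,-8.5],[0,0,0],50]
    - [[0,0,-8.5],[0,0,0],50]
    - [[0,0,-8.5],[0,0,0],50]
    - [[0,0,-8.5],[0,0,0],50]
    - [[0,0,-8.5],[0,0,0],50]
    - [[0,0,-8.5],[0,0,0],50]
    - [[0,0,0],[0,0,0],50]

```text
time: 27.4
ee_pos: [0.3387, -0.2465, 0.2628]
tcp_rot: [178.6, -1.4, 98.6]
wrist_force: [-0.1, 0.4, 0.2]
opening: 0.0429
grasp_force: 0.0
```

Call:
servo_tool:
  moves:
    - [[0,0,-8.5],[0,0,0],50]
    - [[0,0,-8.5],[0,0,0],50]
    - [[0,0,-8.5],[0,0,0],50]
    - [[0,0,-8.5],[0,0,0],50]
    - [[0,0,-8.5],[0,0,0],50]
    - [[0,0,-8.5],[0,0,0],50]
    - [[0,0,-8.5],[0,0,0],50]
    - [[0,0,-8.5],[0,0,0],50]
    - [[0,0,-8.5],[0,0,0],50]
    - [[0,0,-8.5],[0,0,0],50]
    - [[0,0,-8.5],[0,0,0],50]
    - [[0,0,0],[0,0,0],50]

```text
time: 28.6
ee_pos: [0.3387, -0.2465, 0.2628]
tcp_rot: [178.7, 1.5, -168.1]
wrist_force: [0.3, -0.9, -0.5]
opening: 0.0427
grasp_force: 0.0
```

Call:
servo_tool:
  moves:
    - [[0,0,-8.5],[0,0,0],50]
    - [[0,0,-8.5],[0,0,0],50]
    - [[0,0,-8.5],[0,0,0],50]
    - [[0,0,-8.5],[0,0,0],50]
    - [[0,0,-8.5],[0,0,0],50]
    - [[0,0,-8.5],[0,0,0],50]
    - [[0,0,-8.5],[0,0,0],50]
    - [[0,0,-8.5],[0,0,0],50]
    - [[0,0,-8.5],[0,0,0],50]
    - [[0,0,-8.1],[0,0,0],50]
    - [[0,0,0],[0,0,0],50]
    - [[0,0,0],[0,0,0],50]

```text
time: 29.8
ee_pos: [0.3387, -0.2465, 0.2628]
tcp_rot: [-178.7, 1.4, -83.7]
wrist_force: [-0.0, 0.7, 0.4]
opening: 0.0421
grasp_force: 0.0
```

```bash
python3 - <<'E'
from h import *
np.set_printoptions(precision=3,suppress=True)
o=get_obs();A=Rn.from_euler('xyz',o['tcp_rot'],degrees=True)
print(o['q'],o['tcp_rot'],(A.inv()*Rn.from_euler('xyz',[180,0,-83.1],degrees=True)).as_rotvec(degrees=True))
print(Rn.from_euler('xyz',[180,0,-83.1],degrees=True).inv().apply(np.array([.526,.2488,.20])-o['ee_pos']))
E
```

```text
[ -37.366  -11.928   -2.466   99.484    1.945 -133.623] [-178.673    1.423  -83.726] [-1.334  1.415 -0.643]
[-0.469 -0.245  0.063]
```

Call:
servo_tool:
  moves:
    - [[-1.33,1.42,-0.64],[0,0,0],50]
    - [[0,0,0],[-0.043,-0.022,0],50]
    - [[0,0,0],[-0.043,-0.022,0],50]
    - [[0,0,0],[-0.043,-0.022,0],50]
    - [[0,0,0],[-0.043,-0.022,0],50]
    - [[0,0,0],[-0.043,-0.022,0],50]
    - [[0,0,0],[-0.043,-0.022,0],50]
    - [[0,0,0],[-0.043,-0.022,0],50]
    - [[0,0,0],[-0.043,-0.022,0],50]
    - [[0,0,0],[-0.043,-0.022,0],50]
    - [[0,0,0],[-0.043,-0.025,0],50]
    - [[0,0,0],[-0.039,-0.022,0.03],50]

```text
time: 31.0
ee_pos: [0.5213, 0.2503, 0.2374]
tcp_rot: [-179.7, 0.1, -83.0]
wrist_force: [1.0, 0.4, -0.6]
opening: 0.0424
grasp_force: 0.0
```

Call:
servo_tool:
  moves:
    - [[0,0,0],[0,0,0.02],50]
    - [[0,0,0],[0,0,0],50]
    - [[0,0,0],[0,0,0],50]

```text
time: 31.3
ee_pos: [0.5196, 0.2469, 0.2153]
tcp_rot: [180.0, -0.0, -82.8]
wrist_force: [-1.1, -0.5, 1.4]
opening: 0.0429
grasp_force: 0.0
```

```bash
python3 - <<'E'
from h import *
np.set_printoptions(precision=4,suppress=True)
o=get_obs();A=Rn.from_euler('xyz',o['tcp_rot'],degrees=True)
print(o['q'],o['ee_pos'],o['tcp_rot'],A.inv().apply(np.array([.526,.2488,.074])-o['ee_pos']))
E
```

```text
[ 25.4293   8.1991  11.8207  93.6435  -0.0277 -71.7734] [0.5196 0.2469 0.2153] [179.9878  -0.0332 -82.7974] [-0.0012 -0.0067  0.1413]
```

Call:
servo_tool:
  moves:
    - [[0,0,0],[-0.001,-0.0065,0],50]
    - [[0,0,0],[0,0,0.035],50]
    - [[0,0,0],[0,0,0.035],50]
    - [[0,0,0],[0,0,0.035],50]
    - [[0,0,0],[0,0,0.02],50]
    - [[0,0,0],[0,0,0.012],50]
    - [[0,0,0],[0,0,0],50]
    - [[0,0,0],[0,0,0],50]
    - [[0,0,0],[0,0,0],50]

```text
time: 32.2
ee_pos: [0.5272, 0.2493, 0.0798]
tcp_rot: [-179.8, 0.0, -82.6]
wrist_force: [0.2, 0.4, -0.8]
opening: 0.0428
grasp_force: 0.0
```

Call:
servo_tool:
  moves:
    - [[0,0,0],[0,0.001,0.003],50]
    - [[0,0,0],[0,0,0],30]
    - [[0,0,0],[0,0,0],5]
    - [[0,0,0],[0,0,0],0]
    - [[0,0,0],[0,0,0],0]
    - [[0,0,0],[0,0,0],0]
    - [[0,0,0],[0,0,0],0]
    - [[0,0,0],[0,0,0],0]
    - [[0,0,0],[0,0,0],0]
  force: 80

```text
time: 33.1
ee_pos: [0.5253, 0.2489, 0.075]
tcp_rot: [-180.0, -0.0, -82.6]
wrist_force: [1.6, 0.6, 0.7]
opening: 0.005
grasp_force: 78.2
```

Call:
servo_tool:
  moves:
    - [[0,0,0],[0,0,-0.01],0]
    - [[0,0,0],[0,0,-0.02],0]
    - [[0,0,0],[0,0,-0.025],0]
    - [[0,0,0],[0,0,-0.025],0]
    - [[0,0,0],[0,0,-0.025],0]
    - [[0,0,0],[0,0,-0.025],0]
    - [[0,0,0],[0,0,-0.02],0]
    - [[0,0,0],[0,0,-0.01],0]
    - [[0,0,0],[0,0,0],0]
    - [[0,0,0],[0,0,0],0]
    - [[0,0,0],[0,0,0],0]

```text
time: 34.2
ee_pos: [0.5248, 0.2488, 0.2335]
tcp_rot: [179.9, -0.1, -82.6]
wrist_force: [0.7, 0.2, -1.8]
opening: 0.005
grasp_force: 78.3
```

```bash
python3 - <<'E'
from h import *
np.set_printoptions(precision=4,suppress=True,linewidth=150)
o=get_obs();print(o['ee_pos'],o['tcp_rot'],o['wrist_force'],o['opening'])
im,d,c=snap('scene'); cv2.imwrite('pics/s4.png',cv2.resize(im[60:300,250:570,::-1],(800,600)))
for k in ['bail','basket','lid_edge']: print(k,[(world(r['xyz'],c).round(4).tolist(),round(r['score'],2)) for r in mark_of(k,'scene')[:2]])
# prong fit from saved top picture, and fresh scene
f=np.load('t5.npz'); c0={k:f[k] for k in ['R','t','camera_matrix']}
for n,P in [('top',cloud(f['d'],c0)),('scene',cloud(d,c))]:
    Q=P[(P[:,0]>.59)&(P[:,0]<.672)&(abs(P[:,1]+.16)<.06)&(P[:,2]>.17)&(P[:,2]<.19)]
    x0=.63
    mid=-.131-.0273-.173*(Q[:,0]-x0)
    for s in (1,-1):
        q=Q[s*(Q[:,1]-mid)>0]; p=np.polyfit(q[:,0]-x0,q[:,1],1); print(n,s,len(q),p,np.degrees(np.arctan(p[0])),np.median(q[:,2]))
E
```

```text
[0.5248 0.2488 0.2335] [179.9077  -0.0533 -82.572 ] [ 0.6821  0.2291 -1.752 ] 0.004957868284111333
bail [([0.5232, 0.2435, 0.25], 0.7)]
basket [([0.6894, -0.1688, 0.005], 0.59), ([0.5234, 0.2494, 0.1662], 0.58)]
lid_edge [([0.5139, 0.3318, 0.2717], 0.73)]
top 1 79 [-0.19   -0.1305] -10.759215844221384 0.17918243947955098
top -1 82 [-0.1868 -0.1855] -10.578366792842392 0.18030102556285682
scene 1 97 [-0.194  -0.1313] -10.981309903693925 0.18174150301787853
scene -1 97 [-0.1787 -0.1859] -10.134157440266087 0.18134011110783105
```

View pics/s4.png

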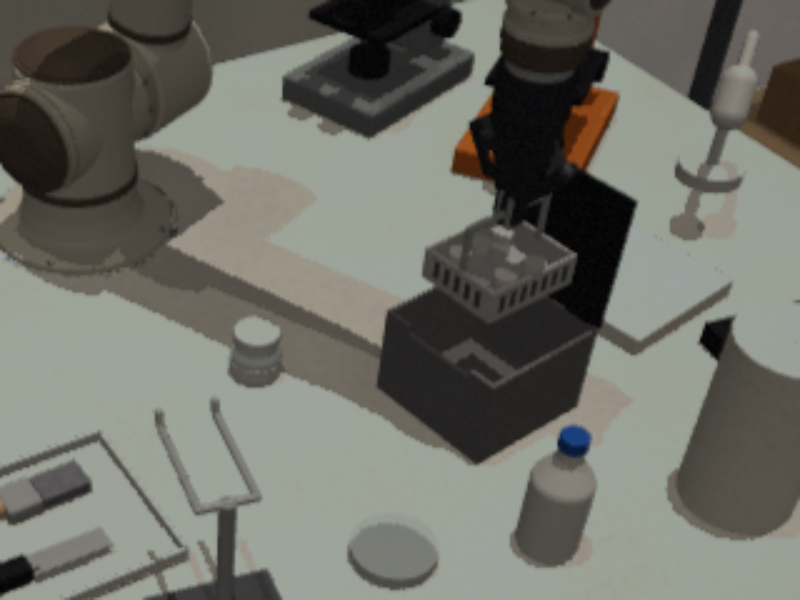

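The basket hangs level in the gripper, clear of the box. Now I carry it to a point in front of the hook.

Call:
servo_tool:
  moves:
    - [[0,0,0],[0.015,0,0],0]
    - [[0,0,0],[0.03,0,0],0]
    - [[0,0,0],[0.03,0,0],0]
    - [[0,0,0],[0.025,0,0],0]
    - [[0,0,4.5],[0,0,0],0]
    - [[0,0,4.5],[0,0,0],0]
    - [[0,0,4.5],[0,0,0],0]
    - [[0,0,4.5],[0,0,0],0]
    - [[0,0,0],[0.02,0,0],0]
    - [[0,0,0],[0.035,0,0],0]
    - [[0,0,0],[0.035,0,0],0]
    - [[0,0,0],[0.035,0,0],0]

```text
time: 35.6
ee_pos: [0.5145, 0.0251, 0.2349]
tcp_rot: [-180.0, -0.0, -100.6]
wrist_force: [0.7, -0.5, -0.7]
opening: 0.0049
grasp_force: 78.3
```

Call:
servo_tool:
  moves:
    - [[0,0,0],[0.035,0,0],0]
    - [[0,0,0],[0.035,0,0],0]
    - [[0,0,0],[0.035,0,0],0]
    - [[0,0,0],[0.03,0,0.005],0]
    - [[0,0,0],[0.02,0,0.015],0]
    - [[0,0,0],[0,0,0.015],0]
    - [[0,0,0],[0,0,0.003],0]
    - [[0,0,0],[0,0,0],0]
    - [[0,0,0],[0,0,0],0]
    - [[0,0,0],[0,0,0],0]

```text
time: 36.6
ee_pos: [0.4871, -0.1252, 0.1978]
tcp_rot: [-179.9, -0.0, -100.5]
wrist_force: [0.8, -0.6, -1.3]
opening: 0.0049
grasp_force: 78.3
```

```bash
python3 - <<'E'
from h import *
np.set_printoptions(precision=4,suppress=True,linewidth=150)
im,d,c=snap('scene'); cv2.imwrite('pics/s5.png',cv2.resize(im[120:360,200:520,::-1],(800,600)))
im2,d2,c2=snap('top')
o=get_obs();A=Rn.from_euler('xyz',o['tcp_rot'],degrees=True);print(o['ee_pos'],o['tcp_rot'],o['q'])
print('to seat',A.inv().apply(np.array([.616,-.1557,.195])-o['ee_pos']))
P=cloud(d,c);p0=np.array(o['ee_pos']);e=np.array([.983,-.184]);f=np.array([.184,.983])
x=(P[:,:2]-p0[:2])@e;y=(P[:,:2]-p0[:2])@f
bar=(abs(x)<.012)&(abs(y)<.05)&(P[:,2]>p0[2]+.005)&(P[:,2]<p0[2]+.025)
for yy in (-.04,-.03,.03,.04):
    q=bar&(abs(y-yy)<.006); print('bar',yy,q.sum(),np.percentile(P[q,2],[5,95]) if q.sum() else 0,np.median(x[q]) if q.sum() else 0)
rim=(abs(x)<.08)&(abs(y)<.08)&(P[:,2]>.13)&(P[:,2]<p0[2]-.015); print('below: z pct',np.percentile(P[rim,2],[90,99,99.8]))
for k in ['bail','basket']: print(k,[(world(r['xyz'],c).round(4).tolist(),round(r['score'],2)) for r in mark_of(k,'scene')[:2]])
for k in ['seat','stand']: print(k,[(world(r['xyz'],c2).round(4).tolist(),round(r['score'],2)) for r in mark_of(k,'top')[:2]])
E
```

```text
[ 0.487  -0.1252  0.1975] [-179.9309   -0.0151 -100.5316] [-14.4151  -2.1255  -0.9176  91.138   -0.0104 -93.8836]
to seat [ 0.0064 -0.1324  0.0027]
bar -0.04 14 [0.2147 0.2206] 0.000277910731569877
bar -0.03 16 [0.2136 0.2204] -0.0003907098013651052
bar 0.03 17 [0.2124 0.2208] 0.0005246743885296373
bar 0.04 16 [0.2133 0.2215] 0.0008150696653595126
below: z pct [0.1664 0.1753 0.1817]
bail [([0.4854, -0.1268, 0.2157], 0.92), ([0.6854, 0.029, -0.001], 0.4)]
basket [([0.488, -0.1259, 0.1321], 0.56)]
seat [([0.6165, -0.1561, 0.1828], 0.79)]
stand [([0.6915, -0.1711, -0.0], 0.78)]
```

View pics/s5.png

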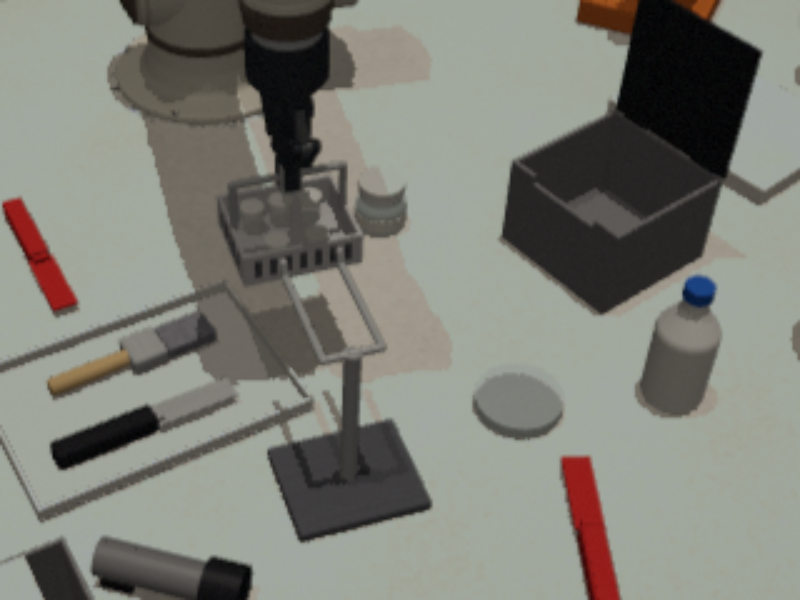

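The basket hangs level in front of the hook, with the prong ends at about (283,265) and (340,250). The bar axis is at z ≈ 0.216, so I lower it 10 mm and move in.

Call:
servo_tool:
  moves:
    - [[0,0,0],[0.0065,0,0.01],0]
    - [[0,0,0],[0,-0.008,0],0]
    - [[0,0,0],[0,-0.012,0],0]
    - [[0,0,0],[0,-0.012,0],0]
    - [[0,0,0],[0,-0.012,0],0]
    - [[0,0,0],[0,-0.012,0],0]
    - [[0,0,0],[0,-0.01,0],0]
    - [[0,0,0],[0,0,0],0]
    - [[0,0,0],[0,0,0],0]

```text
time: 37.8
ee_pos: [0.5505, -0.144, 0.1867]
tcp_rot: [180.0, -0.0, -100.6]
wrist_force: [-1.1, 0.8, -1.4]
opening: 0.0049
grasp_force: 78.4
```

Call:
servo_tool:
  moves:
    - [[0,0,0],[0,-0.01,0],0]
    - [[0,0,0],[0,-0.012,0],0]
    - [[0,0,0],[0,-0.012,0],0]
    - [[0,0,0],[0,-0.012,0],0]
    - [[0,0,0],[0,-0.012,0],0]
    - [[0,0,0],[0,-0.008,0],0]
    - [[0,0,0],[0,0,0],0]
    - [[0,0,0],[0,0,0],0]
    - [[0,0,0],[0,0,0],0]

```text
time: 38.7
ee_pos: [0.6149, -0.156, 0.1872]
tcp_rot: [-180.0, -0.0, -100.6]
wrist_force: [0.3, 0.7, -1.0]
opening: 0.005
grasp_force: 78.4
```

```bash
python3 - <<'E'
from h import *
np.set_printoptions(precision=4,suppress=True,linewidth=150)
im,d,c=snap('scene'); cv2.imwrite('pics/s6.png',cv2.resize(im[160:340,240:480,::-1],(800,600)))
o=get_obs();A=Rn.from_euler('xyz',o['tcp_rot'],degrees=True);print(o['time'],o['ee_pos'],o['tcp_rot'],o['wrist_force'])
print('to seat',A.inv().apply(np.array([.6165,-.1557,.1655])-o['ee_pos']))
for k in ['bail','basket','seat']: print(k,[(world(r['xyz'],c).round(4).tolist(),round(r['score'],2)) for r in mark_of(k,'scene')[:2]])
P=cloud(d,c);p0=np.array(o['ee_pos']);e=np.array([.983,-.184]);f=np.array([.184,.983])
x=(P[:,:2]-p0[:2])@e;y=(P[:,:2]-p0[:2])@f
for yy in (-.04,-.02,.02,.04):
    q=(abs(x)<.012)&(P[:,2]>p0[2]+.003)&(P[:,2]<p0[2]+.027)&(abs(y-yy)<.006); print('bar',yy,q.sum(),np.percentile(P[q,2],[5,95]) if q.sum() else 0)
E
```

```text
38.75 [ 0.615  -0.156   0.1873] [-179.9692   -0.01   -100.575 ] [ 1.1266 -0.5685 -1.1795]
to seat [-0.0006 -0.0014  0.0218]
bail [([0.614, -0.1579, 0.2026], 0.82)]
basket [([0.6137, -0.1583, 0.12], 0.8)]
seat [([0.6123, -0.152, 0.1881], 0.81)]
bar -0.04 17 [0.2044 0.211 ]
bar -0.02 19 [0.2048 0.2106]
bar 0.02 10 [0.2019 0.2085]
bar 0.04 17 [0.2038 0.2107]
```

Call:
servo_tool:
  moves:
    - [[0,0,0],[0,-0.0015,0.006],0]
    - [[0,0,0],[0,0,0.006],0]
    - [[0,0,0],[0,0,0.004],0]
    - [[0,0,0],[0,0,0.002],0]
    - [[0,0,0],[0,0,0],0]
    - [[0,0,0],[0,0,0],0]
    - [[0,0,0],[0,0,0],0]

```text
time: 39.6
ee_pos: [0.6168, -0.1564, 0.1691]
tcp_rot: [-180.0, -0.0, -100.6]
wrist_force: [-0.3, 0.3, -1.7]
opening: 0.0047
grasp_force: 78.7
```

Call:
servo_tool:
  moves:
    - [[0,0,0],[0,0,0.002],0]
    - [[0,0,0],[0,0,0],0]
    - [[0,0,0],[0,0,0],0]

```text
time: 39.9
ee_pos: [0.617, -0.1564, 0.1683]
tcp_rot: [-179.9, -0.0, -100.6]
wrist_force: [-1.8, 0.9, 5.6]
opening: 0.005
grasp_force: 79.5
```

Call:
servo_tool:
  moves:
    - [[0,0,0],[0,0,0],12]
    - [[0,0,0],[0,0,0],20]
    - [[0,0,0],[0,0,0],30]
    - [[0,0,0],[0,0,0],35]
    - [[0,0,0],[0,0,0],35]
    - [[0,0,0],[0,0,-0.005],35]
    - [[0,0,0],[0,0,-0.015],35]
    - [[0,0,0],[0,0,-0.025],35]
    - [[0,0,0],[0,0,-0.04],35]
    - [[0,0,0],[0,0,-0.04],35]
    - [[0,0,0],[0,0,0],35]
    - [[0,0,0],[0,0,0],35]

```text
time: 41.1
ee_pos: [0.6172, -0.1565, 0.2934]
tcp_rot: [-179.8, -0.0, -100.6]
wrist_force: [-0.4, 0.6, -1.1]
opening: 0.0301
grasp_force: 0.0
```

```bash
python3 - <<'E'
from h import *
np.set_printoptions(precision=4,suppress=True,linewidth=150)
o=get_obs();print(o['time'],o['ee_pos'],o['opening'])
for r in range(2):
    im,d,c=snap('scene')
    for k in ['bail','basket','lid_edge','opener']: print(k,[(world(r['xyz'],c).round(4).tolist(),round(r['score'],2)) for r in mark_of(k,'scene')[:2]])
    P=cloud(d,c);p0=np.array([.6165,-.1565]);e=np.array([.983,-.184]);f=np.array([.184,.983])
    x=(P[:,:2]-p0)@e;y=(P[:,:2]-p0)@f
    for yy in (-.045,-.015,0,.015,.045):
        q=(abs(x)<.015)&(P[:,2]>.178)&(P[:,2]<.2)&(abs(y-yy)<.006); print('bar',yy,q.sum(),np.percentile(P[q,2],[5,95]) if q.sum() else 0,np.median(x[q]))
cv2.imwrite('pics/s7.png',cv2.resize(im[140:320,220:460,::-1],(800,600)))
E
```

```text
41.1 [ 0.6172 -0.1565  0.2934] 0.03014323282676183
bail [([0.6148, -0.1572, 0.184], 0.94)]
basket [([0.6149, -0.1561, 0.1033], 0.91)]
lid_edge [([0.7419, 0.1803, 0.0014], 0.27)]
opener [([0.3472, -0.6217, 0.0031], 0.96), ([0.5407, -0.3029, 0.0043], 0.86)]
bar -0.045 19 [0.1864 0.1915] 0.0007378859953168917
bar -0.015 17 [0.1848 0.1916] 0.00034698814629862177
bar 0 19 [0.1852 0.1919] 0.0018409030033702208
bar 0.015 18 [0.1858 0.1929] 0.0011392997319580654
bar 0.045 19 [0.1857 0.1914] 0.00011854552160553154
bail [([0.6178, -0.1607, 0.187], 0.72), ([0.5388, -0.3015, 0.0056], 0.16)]
basket [([0.6164, -0.1561, 0.1013], 0.71)]
lid_edge [([0.5103, 0.3314, 0.2727], 0.84)]
opener [([0.8488, 0.0001, 0.0014], 0.98), ([0.3469, -0.6201, 0.0005], 0.92)]
bar -0.045 20 [0.1863 0.1938] 0.0017536554276276046
bar -0.015 22 [0.1838 0.1915] 0.0006864894825140411
bar 0 19 [0.1838 0.1916] 0.0003907655912445333
bar 0.015 17 [0.1848 0.1904] 0.0007525094767684962
bar 0.045 20 [0.1825 0.1907] 0.00035005841548310906
```

View pics/s7.png

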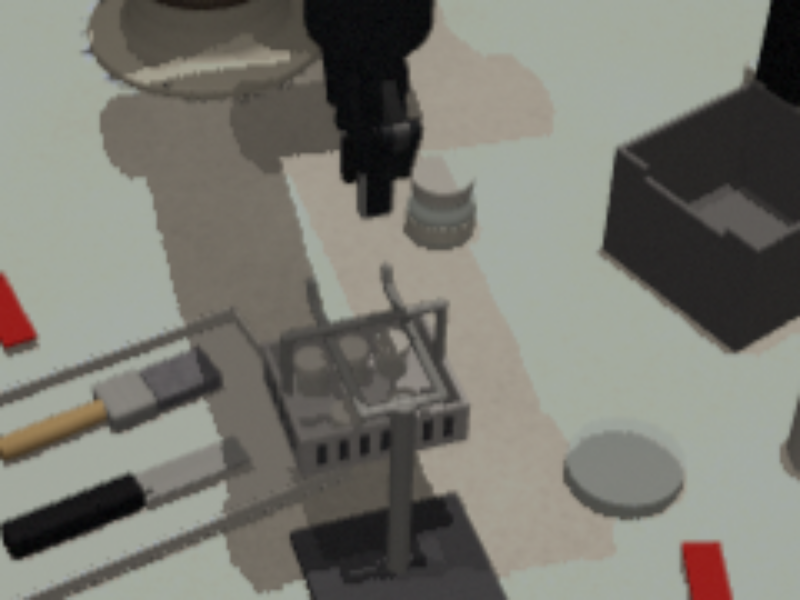

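The basket hangs across both prongs. I let it settle for a second, check that it is level and still, and hand in if so.

Call:
servo_tool:
  moves:
    - [[0,0,0],[0,0,-0.02],35]
    - [[0,0,0],[0,0,-0.02],35]
    - [[0,0,0],[0,0,0],35]
    - [[0,0,0],[0,0,0],35]
    - [[0,0,0],[0,0,0],35]
    - [[0,0,0],[0,0,0],35]
    - [[0,0,0],[0,0,0],35]
    - [[0,0,0],[0,0,0],35]
    - [[0,0,0],[0,0,0],35]
    - [[0,0,0],[0,0,0],35]
    - [[0,0,0],[0,0,0],35]
    - [[0,0,0],[0,0,0],35]

```text
time: 42.8
ee_pos: [0.6168, -0.1563, 0.332]
tcp_rot: [-180.0, -0.0, -100.6]
wrist_force: [-0.5, -0.3, -0.0]
opening: 0.0301
grasp_force: 0.0
```

```bash
python3 - <<'E'
from h import *
p0=np.array([.6165,-.1565]);e=np.array([.983,-.184]);f=np.array([.184,.983])
D=[]
for r in range(4):
    im,d,c=snap('scene'); D.append(d)
    P=cloud(d,c);x=(P[:,:2]-p0)@e;y=(P[:,:2]-p0)@f
    out=[]
    for s in (-1,1):
        q=(abs(x-s*.048)<.006)&(abs(y)<.055)&(P[:,2]>.11)&(P[:,2]<.16)
        out+= [q.sum(), np.percentile(P[q,2],95).round(4) if q.sum()>5 else None]
    print(out)
print(get_obs()['time'])
E
```

```text
[np.int64(123), np.float64(0.1366), np.int64(367), np.float64(0.1387)]
[np.int64(128), np.float64(0.1364), np.int64(366), np.float64(0.1381)]
[np.int64(125), np.float64(0.1354), np.int64(365), np.float64(0.1384)]
[np.int64(124), np.float64(0.1365), np.int64(365), np.float64(0.1381)]
43.0
```

The rim is level within about 1° (its two sides differ by some 2 mm) and not swinging, so I hand the job in.

```bash
python3 -c "
from workcell import *
print(job_done())"
```

```text
the job is handed in; nothing more can be done
None
```

The job was handed in at about 43 s of the 72 s: the lid was pried open with the opener and left upright, the opener is back flat in the tray, the basket hangs level and still across both prongs, and the bystanders are undisturbed.

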